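# Dock and lock the receiver carriage

## Task

The receiving-flask carriage has to be docked. First lift the amber bottle off the rail and stand it upright in the blue spill tray; then flip the red cam lever up to free the carriage, slide the carriage up to the dock until it pushes the yellow sprung plunger fully in, and flip the lever fully back down so that it stays locked there. Never tip the bottle over, and leave all the other things on the bench standing where they are.

Things in the scene. Friction and masses are not known exactly. Their poses are not given: they have to be found in the camera images.
- rail: Aluminium slide base fixed on the bench, 165 x 500, 12 thick (spans x -100 to +65, y -250 to +250 in its own frame). Origin: underside; +x points away from the robot, +y points along the rail to the dock. A steel brake bar, 20 wide, top at z 47, runs along x -75. The blue dock block is at y 190 to 250, x -60 to 60, top at z 78.
- carriage (a joint): Position in m of the grey flask carriage along the rail's +y (0 to 0.295): its centre lies at rail y = joint - 0.170. At 0.280 it meets the dock plunger; at 0.295 it is at its end stop with the plunger fully in. Free, it slides with about 2 N; with the cam lever down it is clamped.
- carriage_mid (a point): Centre of the carriage's top face, 48 above the bench. The grey carriage is 120 (across the rail) x 110 (along it) and carries a fixed round glass flask, 72 across, with a red cap, its top 170 above the bench.
- cam_lever (a joint): Angle in rad of the red cam lever on the carriage's robot side. 0: down, locked (the lever points to the rail's -x, rising 20 degrees); 1.3: up, free (94 degrees from -x, about upright). It clamps below about 0.4; it stays where it is left and needs about 3 N at the knob.
- lever_knob (a point): Centre of the red barrel-shaped grip (26 across, 28 long along the rail, flat ends) at the end of the cam lever, 90 from its pivot. The stem is 13 thick.
- lever_pivot (a point): Pivot of the cam lever, 62 above the bench, at rail x -75 and at the carriage's centre along y; the pivot axis runs along the rail's y, so the lever swings in the plane across the rail.
- plunger (a joint): How far in m the dock's sprung yellow plunger is pressed: 0 out, 0.015 when the carriage is at its end stop. The spring pushes back with 2 N to 7 N, more than the carriage's own friction, so an unlocked carriage is pushed back.
- plunger_tip (a point): Tip of the yellow round-nosed plunger (24 across) that sticks out of the dock towards the carriage, 36 above the bench.
- amber_bottle: Wide-mouth amber glass bottle with black cap and paper label, 56 across up to 70 high, 100 tall to the top of its cap (50 across), about 0.25 kg, standing upright on the rail base between carriage and dock. Origin: centre of its underside, z up.
- spill_tray: Blue plastic tray fixed on the bench, 120 (its x) x 170 (its y) x 22 tall, walls 4, inner floor 5 above the bench. Origin: underside centre. It lies to the left or the right of the robot's front, the white stirrer on the other side.
- stirrer: White low magnetic stirrer, 130 x 130 x 50, fixed on the bench. Origin: underside centre. Not to be used.
- jar: Bystander: small glass jar with a white cap, 42 across, 60 tall, standing in one half of the spill tray. Origin: underside centre.
- beaker: Bystander: white ceramic mug used as a beaker, 70 across, 90 tall, with a side handle, on the bench on the robot's side of the rail. Origin: underside centre.
- wash_bottle: Bystander: white plastic bottle with red cap, 60 across, 170 tall, behind the rail. Origin: underside centre.
- spray_can: Bystander: can with green label, 64 across, 160 tall, behind the rail. Origin: underside centre.
- spare_flask: Bystander: round flask (76 across) standing in a cork ring (90 across), red cap, 139 tall, behind the rail. Origin: underside centre.
- wrench: Bystander: steel wrench, 140 long, lying flat on the bench on the robot's side of the rail. Origin: underside centre (of its shaft).
Mind the look-alikes: they are no part of the job. Of the things that look like the spill_tray, the smallest one is meant.

How it is judged:
By the outcome, as a careful person would: the job done as asked, in the order asked, and still so for the second after the job is handed in, with the robot touching nothing.
It also fails if it takes over 67 s, if anything falls off the work surface, if the arm or the gripper's body presses on something with over 40 N, if the wrist force passes 120 N, or if a joint passes its speed limit or range.

## Robot

A 7-joint arm with a two-finger parallel gripper is mounted at the origin on the work surface. World frame = base frame: x ahead of the robot, y to its left, z up, the work surface at z = 0. Lengths are in m, angles in rad, forces in N, time in s.
With the tool pointing down it reaches from about 0.35 to 0.9 m from the base axis. Payload 19.9 kg.
Tool frame: the origin (TCP) lies midway between the tips of the shut fingers; the grasp point (between the pads) lies 19 mm behind it; z points along the fingers, y is the line along which they close (so a half turn about z gives the same grasp; the last joint's range is limited). The gripper opens to 85 mm and grips with 20 to 120 N. Pads are 22 mm wide; open, the fingers measure 114 mm over their backs; the gripper's body (76 mm by 85 mm) begins 54 mm behind the grasp point. The pads swing forward as they close: fully open they stand 13 mm farther back than shut.
Start: joints at [-1.149, 0.417, -0.01, 1.614, 0.005, 1.111, -0.053], TCP at [0.279, 0.559, 0.231] pointing down, gripper open.
Joint ranges: [-2.81, 2.81], [-0.39, 2.02], [-1.27, 1.25], [0.06, 2.57], [-1.19, 4.33], [0.19, 2], [-2.82, 2.82]. Speed limits (rad/s): [1.89, 1.89, 2.39, 2.39, 3.01, 3.01, 3.01].

## Interface

Orientations are given as a rotation vector (axis times angle).
In Python, from station import * gives the robot as it stands.
- The arm moves only by the shell command python3 -m pendant 'ROWS' [FORCE]. ROWS is JSON, a list of rows, each an object of numbers: "x", "y", "z": the shift along the world's x, y, z as a fraction of full scale; "ax", "ay", "az": the turn, a rotation vector about the world's x, y, z as a fraction of full scale; "grip": the opening, from 0 (shut) to 1 (fully open). A call has 1 to 10 rows; each row shifts and turns the commanded pose from where the row before left it; what a row does not reach is not made up. Full scale, the value 1, is 40 mm for a shift and 0.12 rad for a turn. A row lasts 1/12 s, in which the tool goes at most 41.7 mm and 7.16 degrees, less where a joint would pass 70% of its speed; a pose out of reach is approached as far as the arm can. A call with a number of a shift or a turn outside -1 to 1 is refused whole. A call with a gripper value outside its range is refused whole. The fingers move at their own pace and stop on an object; FORCE is the grip in N (left out, the last holds). Time passes only in rows, so rows that do not move let the fingers close. It gives the time, the measured TCP pose, the force, the opening and the grip force at its end, in the units of the state.
- get_state(): the state, without advancing time (a new reading comes with each control period).
- capture(name): name is "side" or "top"; returns (picture, depth): 480x640x3 uint8, red, green, blue; 480x640 float32, m along the optical axis (not along the pixel's ray), 0 where there is no reading.
- get_calibration(name): a dict with "mtx" (3x3 intrinsics, pixels), "k1" (the pictures are not rectified: a ray, as slopes to the right and down, at radius r is drawn at 1 + k1 r^2 times it, then the intrinsics apply), "origin" and "orientation" of the camera in the world. Camera axes: x right, y up, looking along -z (the intrinsics and any distortion apply to the point x, -y, -z); pixel columns grow to the right and rows downward; lengths in m; the calibration is good to about 2 mm. A picture is of the moment at which its call begins. get_calibration takes no time and is no camera call.
- sign_off(): hands the job in; it is judged then, once.
The state is a dict: "time_s": time; "qpos": joint angles; "qvel": joint speeds; "joint_efforts": joint torques, N m; "ee_pos": TCP position; "tcp_rot": TCP orientation; "wrist_force": force on the tool from outside, world axes, zero at the start; "torque": the same for the moment, N m; "width": finger opening in m; "finger_force": force on a finger pad.
Only numpy, scipy, OpenCV 4.12 (cv2) and the standard library are available. Lean on these libraries where they do the work, as an engineer would, in place of code of your own. Each camera call takes 0.05 s, during which the arm holds its last target. There are 200 camera calls.

## Working session

There is one attempt and no reset: what is moved stays moved. The work goes in short steps, Python scripts to look and compute and a shell command to move; the robot and the scene stay as the last step left them, time stands still between calls to the robot, and variables do not carry over. Pictures are saved under pics/ and viewed, at most 10 in all, crops included, and the job is handed in when it is done.

```bash
mkdir -p pics; cat > h.py <<'E'
from station import *
import numpy as np, cv2
from scipy.spatial.transform import Rotation as R
def cam(n):
    c=get_calibration(n); o=np.array(c["orientation"],float)
    M=o if o.shape==(3,3) else R.from_rotvec(o).as_matrix()
    return np.array(c["mtx"]),c["k1"],np.array(c["origin"]),M
def rays(n,uv):
    K,k,o,M=cam(n); uv=np.asarray(uv,float).reshape(-1,1,2)
    p=cv2.undistortPoints(uv,K,np.array([k,0,0,0.]))[:,0]
    return o,np.c_[p[:,0],-p[:,1],-np.ones(len(p))]@M.T
def world(n,d,uv):
    o,r=rays(n,uv); return o+r*np.array([d[int(v),int(u)] for u,v in np.asarray(uv)])[:,None]
def cloud(n,d):
    v,u=np.mgrid[:480,:640]; o,r=rays(n,np.c_[u.ravel(),v.ravel()])
    return (o+r*d.ravel()[:,None]).reshape(480,640,3)
E
python3 - <<'E'
from h import *
print(get_calibration("side"),get_calibration("top"));print(get_state())
for n in("side","top"):
    p,d=capture(n); cv2.imwrite(f"pics/{n}0.png",p[:,:,::-1]); np.save(n+"_d.npy",d);np.save(n+"_p.npy",p)
E
```

```text
{'mtx': array([[571.51879615,   0.        , 320.5670051 ],
       [  0.        , 571.51879615, 245.60590091],
       [  0.        ,   0.        ,   1.        ]]), 'k1': -0.08584540716035963, 'origin': array([-0.10599513,  0.99109309,  0.76924847]), 'orientation': array([ 0.4216235 , -1.21584229, -2.16851727])} {'mtx': array([[534.11348723,   0.        , 321.84197093],
       [  0.        , 534.11348723, 240.33520774],
       [  0.        ,   0.        ,   1.        ]]), 'k1': 0.010971319523166307, 'origin': array([0.42436326, 0.13928729, 1.26668367]), 'orientation': array([ 0.07568171, -0.10259034, -1.59722803])}
{'time_s': 0.0, 'qpos': array([-1.14951309,  0.41797656, -0.01031054,  1.61419642,  0.00470794,
        1.1107049 , -0.05300486]), 'qvel': array([-0.00092361, -0.00175153,  0.00087026,  0.0004614 ,  0.00133533,
       -0.0004188 , -0.00141643]), 'joint_efforts': array([ 7.36652455e-04, -8.64475894e+01,  6.79581743e-01, -4.34904993e+01,
        1.92422024e-02,  7.56445370e-03,  4.94882659e-05]), 'ee_pos': array([0.27887179, 0.55893055, 0.23064928]), 'tcp_rot': array([-7.20402784e-01, -3.05767946e+00,  1.95800032e-03]), 'wrist_force': array([ 0.33933955, -0.27683683, -0.02643981]), 'torque': array([-0.01089593,  0.03127009, -0.02017451]), 'finger_force': 0.0, 'width': 0.08519325865043197}
```

View pics/top0.png

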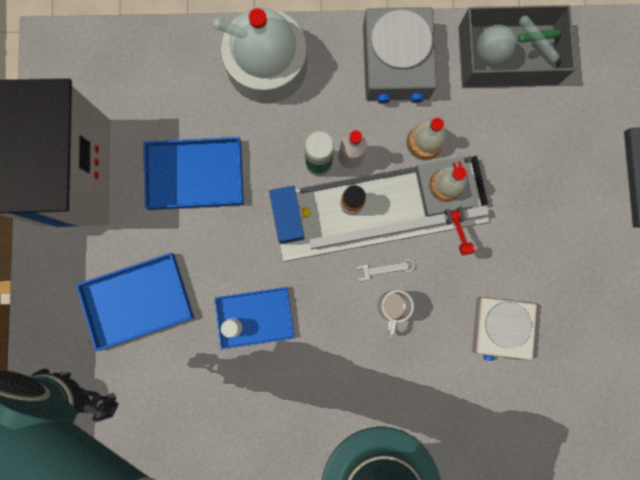

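View pics/side0.png

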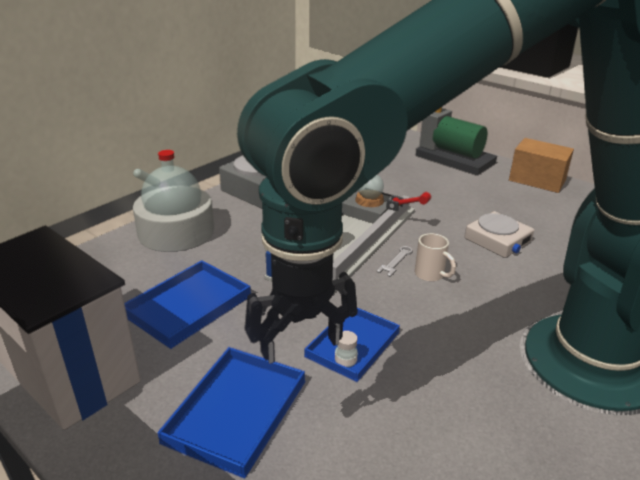

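The top view shows the dock at (287,213), bottle cap at (353,198), carriage at (450,185) and lever knob at (467,249). The smallest tray is at (255,317), with the jar in its left half at (231,327), and the mug is at (396,307). In the side view the arm hides the bottle; the tray is at (352,343) and the knob at (424,198).

```bash
python3 - <<'E'
from h import *
np.set_printoptions(precision=4,suppress=True)
d=np.load("top_d.npy");p=np.load("top_p.npy").astype(int);C=cloud("top",d)
ds=np.load("side_d.npy");ps=np.load("side_p.npy").astype(int);S=cloud("side",ds)
def reg(n,C,m,box):
    u0,v0,u1,v1=box;mm=np.zeros_like(m);mm[v0:v1,u0:u1]=m[v0:v1,u0:u1]
    q=C[mm];
    print(n,len(q),"med",np.median(q,0),"lo",np.percentile(q,3,axis=0),"hi",np.percentile(q,97,axis=0));return q
r,g,b=p[...,0],p[...,1],p[...,2]
dark=(p.max(2)<60)
q=reg("cap",C,dark&(C[...,2]>.09)&(C[...,2]<.14),(330,175,380,220)); print(cv2.minEnclosingCircle(q[:,:2].astype(np.float32)))
red=(r>120)&(g<60)
q=reg("knob",C,red&(C[...,2]>.05),(455,240,480,258));print(q[:,2].max())
reg("stem",C,red,(445,205,475,240))
blue=(b>110)&(r<80)
q=reg("dock",C,blue&(C[...,2]>.065),(265,180,310,250));print(cv2.minAreaRect(q[:,:2].astype(np.float32)))
q=reg("tray",C,blue&(C[...,2]<.03),(205,280,305,355));print(cv2.minAreaRect(q[:,:2].astype(np.float32)))
h,l=np.histogram(q[:,2],10);print(h,l)
q=reg("jar",C,(C[...,2]>.05)&(C[...,2]<.09)&(p.min(2)>90),(215,310,250,345));print(cv2.minEnclosingCircle(q[:,:2].astype(np.float32)))
q=reg("mug",C,(C[...,2]>.08)&(C[...,2]<.1),(370,280,420,345));
yel=(r>120)&(b<60)&(g>80);reg("plunger",C,yel,(295,195,320,225))
br=reg("bar",C,(C[...,2]>.04)&(C[...,2]<.054),(305,205,450,260))
c=br[:,:2].mean(0);w=np.linalg.svd(br[:,:2]-c,full_matrices=False)[2];print("bar",c,w[0])
q=reg("carr",C,(C[...,2]>.043)&(C[...,2]<.053),(415,160,490,215));print(cv2.minAreaRect(q[:,:2].astype(np.float32)))
rs=(ps[...,0]>120)&(ps[...,1]<60)
q=reg("knobS",S,rs,(412,185,436,210))
bs=(ps[...,2]>90)&(ps[...,0]<80)
q=reg("trayS",S,bs&(S[...,2]<.04)&(S[...,2]>-.01),(300,300,402,380));print(cv2.minAreaRect(q[:,:2].astype(np.float32)))
reg("jarS",S,(S[...,2]>.04),(333,330,360,366))
reg("bench",C,np.abs(C[...,2])<.02,(150,380,200,420))
E
```

```text
cap 351 med [0.6495 0.0439 0.1116] lo [0.6295 0.0242 0.107 ] hi [0.6705 0.0641 0.1156]
((0.6500354409217834, 0.04414099454879761), 0.023812545463442802)
knob 147 med [ 0.5299 -0.1973  0.1097] lo [ 0.5174 -0.2108  0.0959] hi [ 0.5469 -0.1852  0.1156]
1.2666836656982812
stem 169 med [ 0.5954 -0.1903  0.0755] lo [ 0.5535 -0.1982  0.0676] hi [ 0.6184 -0.1779  0.0954]
dock 1311 med [0.623  0.1956 0.0772] lo [0.5688 0.1653 0.0727] hi [0.6776 0.2251 0.0817]
((0.5510534048080444, 0.1833547055721283), (0.2645677328109741, 0.0577688105404377), 9.648314476013184)
tray 3397 med [0.3958 0.2706 0.0039] lo [ 0.3333  0.1981 -0.0014] hi [0.4481 0.3583 0.0223]
((0.39031463861465454, 0.27770838141441345), (0.11884690821170807, 0.16904430091381073), 6.619899272918701)
[  16  310 1305 1187  210   22   47  130  151   19] [-0.0067 -0.0032  0.0003  0.0038  0.0072  0.0107  0.0142  0.0177  0.0212
  0.0247  0.0281]
jar 240 med [0.3705 0.3283 0.0629] lo [0.3538 0.3116 0.0581] hi [0.3862 0.3449 0.0677]
((0.37062782049179077, 0.3285573124885559), 0.019154883921146393)
mug 208 med [ 0.4075 -0.0444  0.0889] lo [ 0.
[... 255 characters left out ...]
] [ 0.1651 -0.9863]
carr 1394 med [ 0.6548 -0.1631  0.0476] lo [ 0.617  -0.258   0.0437] hi [ 0.741  -0.1184  0.052 ]
((0.6747926473617554, -0.1909298598766327), (0.1441478580236435, 0.14172548055648804), 9.034520149230957)
knobS 104 med [ 0.5296 -0.1882  0.1029] lo [ 0.5184 -0.2045  0.088 ] hi [ 0.5603 -0.1815  0.1155]
trayS 2664 med [0.3864 0.2731 0.0053] lo [0.33   0.1955 0.0016] hi [0.4434 0.3697 0.0235]
((0.3871121108531952, 0.3156237006187439), (0.1213781088590622, 0.24321086704730988), 6.720042705535889)
jarS 475 med [0.3593 0.3435 0.0641] lo [0.248  0.3164 0.0414] hi [0.3817 0.5259 0.2708]
bench 1994 med [ 0.2096  0.4643 -0.0003] lo [ 0.1677  0.4109 -0.0051] hi [0.2517 0.5178 0.0041]
```

```bash
python3 -m pendant '[{"x":0.37,"y":-0.83,"z":0.2,"az":0.29},{"x":0.37,"y":-0.83,"z":0.2,"az":0.29},{"x":0.37,"y":-0.83,"z":0.2,"az":0.29},{"x":0.37,"y":-0.83,"z":0.2,"az":0.29},{"x":0.37,"y":-0.83,"z":0.2,"az":0.29},{"x":0.37,"y":-0.83,"z":0.2,"az":0.29},{"x":0.37,"y":-0.83,"z":0.2,"az":0.29},{"x":0.37,"y":-0.83,"z":0.2,"az":0.29},{"x":0.37,"y":-0.83,"z":0.2,"az":0.29},{"x":0.37,"y":-0.83,"z":0.2,"az":0.29}]' 40
python3 -m pendant '[{"x":0.37,"y":-0.83,"az":0.29},{"x":0.37,"y":-0.83,"az":0.29},{"x":0.37,"y":-0.83,"az":0.29},{"x":0.37,"y":-0.83,"az":0.29},{"x":0.37,"y":-0.83,"az":0.29},{"x":0.37,"y":-0.83,"az":0.29},{"x":0.37,"y":-0.83,"az":0.29},{"x":0.37,"y":-0.83,"az":0.29},{"x":0,"y":0}]'
python3 - <<'E'
from h import *
p,d=capture("side"); cv2.imwrite("pics/side1.png",p[:,:,::-1]); np.save("side_d.npy",d);np.save("side_p.npy",p)
E
```

```text
$[0]: bad value
$[0]: bad value
```

View pics/side1.png

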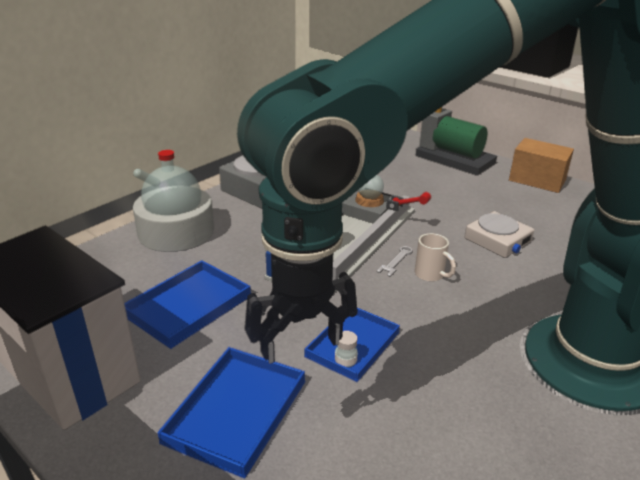

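The call was refused, so the arm is unchanged and still hides the bottle. I expect each row needs all its keys; I'll test that.

```bash
python3 -m pendant '[{"x":0.37,"y":-0.83,"z":0.2,"ax":0,"ay":0,"az":0.29,"grip":1}]' 40
```

```text
time_s: 0.23
ee_pos: [0.2897, 0.5294, 0.2372]
tcp_rot: [-0.657, -3.069, 0.002]
wrist_force: [1.0, 1.4, 0.4]
width: 0.0854
finger_force: 0.0
```

```bash
python3 -m pendant '[{"x":0.37,"y":-0.83,"z":0.2,"ax":0,"ay":0,"az":0.31,"grip":1},{"x":0.37,"y":-0.83,"z":0.2,"ax":0,"ay":0,"az":0.31,"grip":1},{"x":0.37,"y":-0.83,"z":0.2,"ax":0,"ay":0,"az":0.31,"grip":1},{"x":0.37,"y":-0.83,"z":0.2,"ax":0,"ay":0,"az":0.31,"grip":1},{"x":0.37,"y":-0.83,"z":0.2,"ax":0,"ay":0,"az":0.31,"grip":1},{"x":0.37,"y":-0.83,"z":0.2,"ax":0,"ay":0,"az":0.31,"grip":1},{"x":0.37,"y":-0.83,"z":0.2,"ax":0,"ay":0,"az":0.31,"grip":1},{"x":0.37,"y":-0.83,"z":0.2,"ax":0,"ay":0,"az":0.31,"grip":1},{"x":0.37,"y":-0.83,"z":0.2,"ax":0,"ay":0,"az":0.31,"grip":1}]'
python3 -m pendant '[{"x":0.37,"y":-0.83,"z":0,"ax":0,"ay":0,"az":0.31,"grip":1},{"x":0.37,"y":-0.83,"z":0,"ax":0,"ay":0,"az":0.31,"grip":1},{"x":0.37,"y":-0.83,"z":0,"ax":0,"ay":0,"az":0.31,"grip":1},{"x":0.37,"y":-0.83,"z":0,"ax":0,"ay":0,"az":0.31,"grip":1},{"x":0.37,"y":-0.83,"z":0,"ax":0,"ay":0,"az":0.31,"grip":1},{"x":0.37,"y":-0.83,"z":0,"ax":0,"ay":0,"az":0.31,"grip":1},{"x":0.37,"y":-0.83,"z":0,"ax":0,"ay":0,"az":0.31,"grip":1},{"x":0.37,"y":-0.83,"z":0,"ax":0,"ay":0,"az":0.31,"grip":1},{"x":0,"y":0,"z":0,"ax":0,"ay":0,"az":0,"grip":1}]'
python3 - <<'E'
from h import *
p,d=capture("side"); cv2.imwrite("pics/side2.png",p[:,:,::-1]); np.save("side_d.npy",d);np.save("side_p.npy",p)
E
```

```text
time_s: 0.98
ee_pos: [0.4273, 0.2254, 0.3117]
tcp_rot: [0.143, 3.138, 0.0]
wrist_force: [1.3, 0.5, 0.8]
width: 0.0854
finger_force: 0.0
time_s: 1.73
ee_pos: [0.5465, -0.0451, 0.311]
tcp_rot: [0.314, -3.126, 0.004]
wrist_force: [-0.5, -0.7, -0.5]
width: 0.0855
finger_force: 0.0
```

View pics/side2.png

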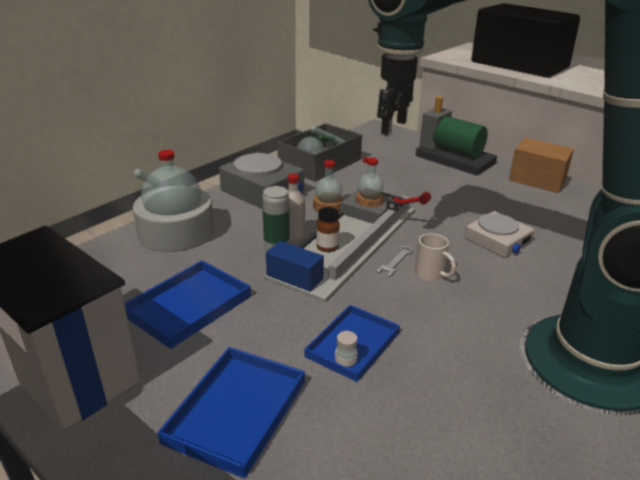

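The side view is now clear: bottle cap at (328,215), its base at (327,248), dock at (295,265), knob at (425,198), and the tray with the jar at (346,347).

```bash
python3 - <<'E'
from h import *
np.set_printoptions(precision=4,suppress=True)
d=np.load("top_d.npy");p=np.load("top_p.npy").astype(int);C=cloud("top",d)
ds=np.load("side_d.npy");ps=np.load("side_p.npy").astype(int);S=cloud("side",ds)
def sel(C,m,box):
    u0,v0,u1,v1=box;return C[v0:v1,u0:u1][m[v0:v1,u0:u1]]
def show(n,q): print(n,len(q),np.median(q,0),np.percentile(q,[3,97],axis=0).ravel())
dark=ps.max(2)<60
show("capS",sel(S,dark&(S[...,2]>.07),(316,205,342,222)))
show("bottleS",sel(S,(S[...,2]>.02),(320,226,336,250)))
show("knobS",sel(S,(ps[...,0]>120)&(ps[...,1]<60),(415,188,434,208)))
bs=(ps[...,2]>70)&(ps[...,0]<80)
q=sel(S,bs&(S[...,2]>.072)&(S[...,2]<.085),(260,235,330,295));show("dockS",q);print(cv2.minAreaRect(q[:,:2].astype(np.float32)))
q=sel(S,bs&(S[...,2]<.03)&(S[...,2]>-.01),(300,300,402,380));print("trayS",cv2.minAreaRect(q[:,:2].astype(np.float32)))
show("jarS",sel(S,(S[...,2]>.055)&(S[...,2]<.08),(333,325,360,366)))
blue=(p[...,2]>110)&(p[...,0]<80)
q=sel(C,blue&(C[...,2]>.07)&(C[...,2]<.085)&(C[...,1]>.15),(270,186,304,244));print("dockT",cv2.minAreaRect(q[:,:2].astype(np.float32)))
q=sel(C,(C[...,2]>.041)&(C[...,2]<.053),(305,205,425,262));a=q[:,:2]
for _ in range(8):
    c=a.mean(0);w=np.linalg.svd(a-c,full_matrices=False)[2][0];n=np.array([-w[1],w[0]]);t=(q[:,:2]-c)@n;a=q[np.abs(t-np.median((a-c)@n))<.012][:,:2]
print("bar",len(a),c,w,np.degrees(np.arctan(-w[0]/w[1])))
show("wash",sel(C,C[...,2]>.06,(340,128,370,168)));show("can",sel(C,C[...,2]>.1,(303,130,336,165)))
q=sel(C,(p[...,0]>120)&(p[...,1]<60)&(C[...,2]>.06)&(C[...,2]<.13),(440,205,480,258));k=q[q[:,0]<.56];show("knobT",k)
E
```

```text
capS 264 [0.6482 0.0516 0.1117] [0.6289 0.0255 0.0985 0.6716 0.0701 0.1149]
bottleS 381 [0.637  0.0657 0.055 ] [0.6259 0.0486 0.0237 0.6548 0.0752 0.0862]
knobS 6 [ 0.5508 -0.1908  0.0957] [ 0.5479 -0.1932  0.0926  0.5543 -0.1859  0.0994]
dockS 856 [0.6216 0.2035 0.0786] [0.5676 0.17   0.0734 0.6786 0.2326 0.0813]
((0.6250746846199036, 0.19950620830059052), (0.12184147536754608, 0.06573913991451263), 10.054479598999023)
trayS ((0.3877023458480835, 0.2873581647872925), (0.1709842085838318, 0.2723906338214874), 25.753019332885742)
jarS 284 [0.3695 0.3341 0.0636] [0.353  0.3151 0.0565 0.3876 0.3495 0.0666]
dockT ((0.6233840584754944, 0.1957567185163498), (0.11745698004961014, 0.05785591900348663), 9.240089416503906)
bar 1019 [0.5778 0.011 ] [ 0.1612 -0.9869] 9.276533907624518
wash 684 [0.7579 0.0458 0.1178] [0.7398 0.0178 0.0692 0.7836 0.0697 0.1721]
can 821 [0.7475 0.1199 0.1581] [0.7246 0.0923 0.1116 0.7793 0.1483 0.163 ]
knobT 162 [ 0.5321 -0.1973  0.1091] [ 0.5193 -0.2106  0.0904  0.5571 -0.186   0.1148]
```

```bash
python3 -m pendant '[{"x":0.65,"y":0.55,"z":-0.2,"ax":0,"ay":0,"az":-0.16,"grip":1},{"x":0.65,"y":0.55,"z":-0.3,"ax":0,"ay":0,"az":-0.16,"grip":1},{"x":0.65,"y":0.55,"z":-0.5,"ax":0,"ay":0,"az":0,"grip":1},{"x":0.65,"y":0.55,"z":-0.5,"ax":0,"ay":0,"az":0,"grip":1},{"x":0,"y":0,"z":-0.5,"ax":0,"ay":0,"az":0,"grip":1},{"x":0,"y":0,"z":-0.5,"ax":0,"ay":0,"az":0,"grip":1},{"x":0,"y":0,"z":0,"ax":0,"ay":0,"az":0,"grip":1},{"x":0,"y":0,"z":0,"ax":0,"ay":0,"az":0,"grip":1}]'
```

```text
time_s: 2.45
ee_pos: [0.6488, 0.0502, 0.2109]
tcp_rot: [0.261, -3.129, 0.0]
wrist_force: [0.2, 0.5, 0.9]
width: 0.0853
finger_force: 0.0
```

```bash
python3 -m pendant '[{"x":0.03,"y":-0.1,"z":-0.5,"ax":0,"ay":0,"az":0,"grip":1},{"x":0,"y":0,"z":-0.5,"ax":0,"ay":0,"az":0,"grip":1},{"x":0,"y":0,"z":-0.5,"ax":0,"ay":0,"az":0,"grip":1},{"x":0,"y":0,"z":-0.5,"ax":0,"ay":0,"az":0,"grip":1},{"x":0,"y":0,"z":-0.5,"ax":0,"ay":0,"az":0,"grip":1},{"x":0,"y":0,"z":-0.5,"ax":0,"ay":0,"az":0,"grip":1},{"x":0,"y":0,"z":-0.5,"ax":0,"ay":0,"az":0,"grip":1},{"x":0,"y":0,"z":-0.5,"ax":0,"ay":0,"az":0,"grip":1},{"x":0,"y":0,"z":-0.05,"ax":0,"ay":0,"az":0,"grip":1},{"x":0,"y":0,"z":0,"ax":0,"ay":0,"az":0,"grip":1}]'
python3 -m pendant '[{"x":0,"y":0,"z":0,"ax":0,"ay":0,"az":0,"grip":0.75},{"x":0,"y":0,"z":0,"ax":0,"ay":0,"az":0,"grip":0.6},{"x":0,"y":0,"z":0,"ax":0,"ay":0,"az":0,"grip":0.5},{"x":0,"y":0,"z":0,"ax":0,"ay":0,"az":0,"grip":0.5},{"x":0,"y":0,"z":0,"ax":0,"ay":0,"az":0,"grip":0.5},{"x":0,"y":0,"z":0,"ax":0,"ay":0,"az":0,"grip":0.5}]' 35
```

```text
time_s: 3.28
ee_pos: [0.6508, 0.0457, 0.0501]
tcp_rot: [-0.26, 3.131, 0.0]
wrist_force: [0.6, 0.5, -0.1]
width: 0.0857
finger_force: 0.0
time_s: 3.78
ee_pos: [0.6517, 0.0456, 0.0513]
tcp_rot: [-0.26, 3.128, 0.0]
wrist_force: [-2.1, -0.3, 11.6]
width: 0.055
finger_force: 34.3
```

```bash
python3 -m pendant '[{"x":0,"y":0,"z":0.3,"ax":0,"ay":0,"az":0,"grip":0.5},{"x":0,"y":0,"z":0.6,"ax":0,"ay":0,"az":0,"grip":0.5},{"x":0,"y":0,"z":0.7,"ax":0,"ay":0,"az":0,"grip":0.5},{"x":0,"y":0,"z":0.7,"ax":0,"ay":0,"az":0,"grip":0.5},{"x":0,"y":0,"z":0.7,"ax":0,"ay":0,"az":0,"grip":0.5},{"x":-0.2,"y":0.15,"z":0.4,"ax":0,"ay":0,"az":0,"grip":0.5},{"x":-0.4,"y":0.3,"z":0,"ax":0,"ay":0,"az":0,"grip":0.5},{"x":-0.6,"y":0.45,"z":0,"ax":0,"ay":0,"az":0,"grip":0.5},{"x":-0.6,"y":0.45,"z":0,"ax":0,"ay":0,"az":0,"grip":0.5},{"x":-0.6,"y":0.45,"z":0,"ax":0,"ay":0,"az":0,"grip":0.5}]'
python3 -m pendant '[{"x":-0.6,"y":0.45,"z":0,"ax":0,"ay":0,"az":0,"grip":0.5},{"x":-0.6,"y":0.45,"z":0,"ax":0,"ay":0,"az":0,"grip":0.5},{"x":-0.6,"y":0.45,"z":0,"ax":0,"ay":0,"az":0,"grip":0.5},{"x":-0.6,"y":0.45,"z":0,"ax":0,"ay":0,"az":0,"grip":0.5},{"x":-0.6,"y":0.45,"z":0,"ax":0,"ay":0,"az":0,"grip":0.5},{"x":-0.6,"y":0.45,"z":0,"ax":0,"ay":0,"az":0,"grip":0.5},{"x":-0.4,"y":0.25,"z":0,"ax":0,"ay":0,"az":0,"grip":0.5},{"x":0,"y":0,"z":0,"ax":0,"ay":0,"az":0,"grip":0.5},{"x":0,"y":0,"z":0,"ax":0,"ay":0,"az":0,"grip":0.5}]'
python3 - <<'E'
from h import *
for n in("side","top"):
    p,d=capture(n); cv2.imwrite(f"pics/{n}3.png",p[:,:,::-1])
a=cv2.imread("pics/side3.png")[150:450,150:550];b=cv2.imread("pics/top3.png")[150:450,150:550]
cv2.imwrite("pics/m3.png",np.hstack([a,b]))
E
```

```text
time_s: 4.62
ee_pos: [0.5534, 0.1181, 0.1863]
tcp_rot: [-0.26, 3.13, 0.0]
wrist_force: [0.8, 0.2, -2.0]
width: 0.0548
finger_force: 37.7
time_s: 5.37
ee_pos: [0.3942, 0.2361, 0.1863]
tcp_rot: [-0.263, 3.13, 0.001]
wrist_force: [0.1, -0.9, -2.4]
width: 0.0547
finger_force: 37.7
```

View pics/m3.png

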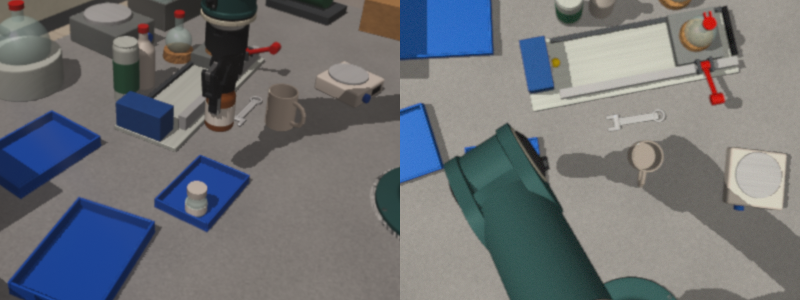

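The bottle is held upright, side-crop (220,110), above the right part of the tray and clear of the jar at (195,195). I'll lower it now.

```bash
python3 -m pendant '[{"x":0,"y":0,"z":-0.3,"ax":0,"ay":0,"az":0,"grip":0.5},{"x":0,"y":0,"z":-0.6,"ax":0,"ay":0,"az":0,"grip":0.5},{"x":0,"y":0,"z":-0.6,"ax":0,"ay":0,"az":0,"grip":0.5},{"x":0,"y":0,"z":-0.6,"ax":0,"ay":0,"az":0,"grip":0.5},{"x":0,"y":0,"z":-0.6,"ax":0,"ay":0,"az":0,"grip":0.5},{"x":0,"y":0,"z":-0.4,"ax":0,"ay":0,"az":0,"grip":0.5},{"x":0,"y":0,"z":-0.2,"ax":0,"ay":0,"az":0,"grip":0.5},{"x":0,"y":0,"z":-0.1,"ax":0,"ay":0,"az":0,"grip":0.5},{"x":0,"y":0,"z":0,"ax":0,"ay":0,"az":0,"grip":0.5},{"x":0,"y":0,"z":0,"ax":0,"ay":0,"az":0,"grip":0.5}]'
python3 -m pendant '[{"x":0,"y":0,"z":-0.05,"ax":0,"ay":0,"az":0,"grip":0.5},{"x":0,"y":0,"z":-0.05,"ax":0,"ay":0,"az":0,"grip":0.5},{"x":0,"y":0,"z":0,"ax":0,"ay":0,"az":0,"grip":0.5}]'
```

```text
time_s: 6.3
ee_pos: [0.3953, 0.2357, 0.05]
tcp_rot: [-0.26, 3.13, 0.0]
wrist_force: [-0.0, 0.5, -3.4]
width: 0.0548
finger_force: 37.7
time_s: 6.55
ee_pos: [0.3948, 0.2358, 0.0455]
tcp_rot: [-0.261, 3.13, 0.0]
wrist_force: [-1.2, 0.4, -3.6]
width: 0.055
finger_force: 37.7
```

```bash
python3 -m pendant '[{"x":0,"y":0,"z":-0.04,"ax":0,"ay":0,"az":0,"grip":0.5},{"x":0,"y":0,"z":0,"ax":0,"ay":0,"az":0,"grip":0.5}]'
```

```text
time_s: 6.72
ee_pos: [0.3946, 0.2357, 0.0436]
tcp_rot: [-0.261, 3.131, -0.0]
wrist_force: [-0.0, -0.8, -3.3]
width: 0.0549
finger_force: 37.7
```

```bash
python3 -m pendant '[{"x":0,"y":0,"z":-0.04,"ax":0,"ay":0,"az":0,"grip":0.5},{"x":0,"y":0,"z":0,"ax":0,"ay":0,"az":0,"grip":0.5}]'
```

```text
time_s: 6.88
ee_pos: [0.3949, 0.2355, 0.043]
tcp_rot: [-0.26, 3.131, 0.0]
wrist_force: [-7.1, -7.1, 25.1]
width: 0.0547
finger_force: 40.5
```

Contact. I'll ease off slightly, open and retreat.

```bash
python3 -m pendant '[{"x":0,"y":0,"z":0.02,"ax":0,"ay":0,"az":0,"grip":0.5},{"x":0,"y":0,"z":0,"ax":0,"ay":0,"az":0,"grip":0.7},{"x":0,"y":0,"z":0,"ax":0,"ay":0,"az":0,"grip":0.85},{"x":0,"y":0,"z":0,"ax":0,"ay":0,"az":0,"grip":0.9},{"x":0,"y":0,"z":0,"ax":0,"ay":0,"az":0,"grip":0.9},{"x":0,"y":0,"z":0,"ax":0,"ay":0,"az":0,"grip":0.9}]'
python3 -m pendant '[{"x":0,"y":0,"z":0.2,"ax":0,"ay":0,"az":0,"grip":0.9},{"x":0,"y":0,"z":0.4,"ax":0,"ay":0,"az":0,"grip":0.9},{"x":0,"y":0,"z":0.7,"ax":0,"ay":0,"az":0,"grip":0.9},{"x":0,"y":0,"z":0.8,"ax":0,"ay":0,"az":0,"grip":0.9},{"x":0,"y":0,"z":0.8,"ax":0,"ay":0,"az":0,"grip":0.9},{"x":0,"y":0,"z":0.8,"ax":0,"ay":0,"az":0,"grip":0.9},{"x":0,"y":0,"z":0.8,"ax":0,"ay":0,"az":0,"grip":0.9},{"x":0,"y":-0.2,"z":0.4,"ax":0,"ay":0,"az":0,"grip":0.9}]'
```

```text
time_s: 7.38
ee_pos: [0.3946, 0.2357, 0.0428]
tcp_rot: [-0.26, 3.131, -0.0]
wrist_force: [-0.8, 0.3, 0.7]
width: 0.0768
finger_force: 0.0
time_s: 8.05
ee_pos: [0.3952, 0.2288, 0.243]
tcp_rot: [-0.262, 3.127, 0.004]
wrist_force: [-0.0, 0.5, 0.7]
width: 0.0767
finger_force: 0.0
```

```bash
python3 -m pendant '[{"x":0.15,"y":-0.5,"z":0,"ax":0,"ay":0,"az":0,"grip":0.7},{"x":0.25,"y":-0.8,"z":0,"ax":0,"ay":0,"az":0,"grip":0.7},{"x":0.25,"y":-0.8,"z":0,"ax":0,"ay":0,"az":0,"grip":0.7},{"x":0.25,"y":-0.8,"z":0,"ax":0,"ay":0,"az":0,"grip":0.7},{"x":0.25,"y":-0.8,"z":0,"ax":0,"ay":0,"az":0,"grip":0.7},{"x":0.25,"y":-0.8,"z":0,"ax":0,"ay":0,"az":0,"grip":0.7},{"x":0.25,"y":-0.8,"z":0,"ax":0,"ay":0,"az":0,"grip":0.7},{"x":0.25,"y":-0.8,"z":0,"ax":0,"ay":0,"az":0,"grip":0.7},{"x":0.25,"y":-0.8,"z":0,"ax":0,"ay":0,"az":0,"grip":0.7},{"x":0.25,"y":-0.8,"z":0,"ax":0,"ay":0,"az":0,"grip":0.7}]'
python3 -m pendant '[{"x":0.25,"y":-0.8,"z":0,"ax":0,"ay":0,"az":0,"grip":0.7},{"x":0.25,"y":-0.8,"z":0,"ax":0,"ay":0,"az":0,"grip":0.7},{"x":0.25,"y":-0.8,"z":0,"ax":0,"ay":0,"az":0,"grip":0.7},{"x":0.13,"y":-0.5,"z":-0.3,"ax":0,"ay":0,"az":0,"grip":0.7},{"x":0,"y":0,"z":-0.6,"ax":0,"ay":0,"az":0,"grip":0.7},{"x":0,"y":0,"z":-0.6,"ax":0,"ay":0,"az":0,"grip":0.7},{"x":0,"y":0,"z":0,"ax":0,"ay":0,"az":0,"grip":0.7},{"x":0,"y":0,"z":0,"ax":0,"ay":0,"az":0,"grip":0.7}]'
python3 - <<'E'
from h import *
for n in("side","top"):
    p,d=capture(n); cv2.imwrite(f"pics/{n}4.png",p[:,:,::-1])
a=cv2.imread("pics/side4.png")[100:400,250:550];b=cv2.imread("pics/top4.png")[100:400,200:600]
cv2.imwrite("pics/m4.png",np.hstack([a,b]))
E
```

```text
time_s: 8.88
ee_pos: [0.4906, -0.082, 0.2396]
tcp_rot: [-0.26, 3.13, 0.0]
wrist_force: [0.2, 0.4, -0.1]
width: 0.0596
finger_force: 0.0
time_s: 9.55
ee_pos: [0.5253, -0.1962, 0.179]
tcp_rot: [0.26, -3.129, -0.001]
wrist_force: [-0.4, -0.0, 0.7]
width: 0.0599
finger_force: 0.0
```

View pics/m4.png

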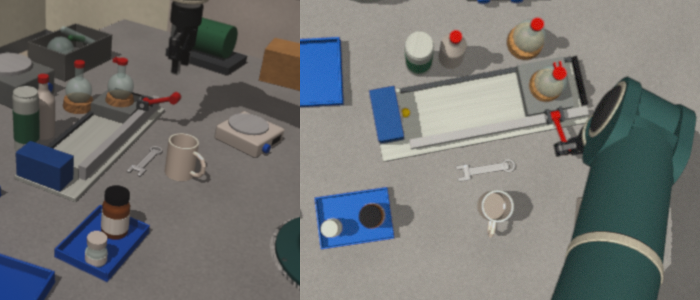

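The bottle stands upright in the tray, side-crop (116,210) and top-crop (372,215), with the jar untouched. The gripper is above the knob, side-crop (178,98). I'll descend.

```bash
python3 -m pendant '[{"x":0.03,"y":-0.04,"z":-0.3,"ax":0,"ay":0,"az":0,"grip":0.7},{"x":0,"y":0,"z":-0.5,"ax":0,"ay":0,"az":0,"grip":0.7},{"x":0,"y":0,"z":-0.5,"ax":0,"ay":0,"az":0,"grip":0.7},{"x":0,"y":0,"z":-0.5,"ax":0,"ay":0,"az":0,"grip":0.7},{"x":0,"y":0,"z":-0.5,"ax":0,"ay":0,"az":0,"grip":0.7},{"x":0,"y":0,"z":-0.37,"ax":0,"ay":0,"az":0,"grip":0.7},{"x":0,"y":0,"z":0,"ax":0,"ay":0,"az":0,"grip":0.7},{"x":0,"y":0,"z":0,"ax":0,"ay":0,"az":0,"grip":0.7}]'
python3 -m pendant '[{"x":0,"y":0,"z":0,"ax":0,"ay":0,"az":0,"grip":0.5},{"x":0,"y":0,"z":0,"ax":0,"ay":0,"az":0,"grip":0.4},{"x":0,"y":0,"z":0,"ax":0,"ay":0,"az":0,"grip":0.35},{"x":0,"y":0,"z":0,"ax":0,"ay":0,"az":0,"grip":0.3},{"x":0,"y":0,"z":0,"ax":0,"ay":0,"az":0,"grip":0.25},{"x":0,"y":0,"z":0,"ax":0,"ay":0,"az":0,"grip":0.2},{"x":0,"y":0,"z":0,"ax":0,"ay":0,"az":0,"grip":0.2}]' 25
```

```text
time_s: 10.32
ee_pos: [0.5272, -0.198, 0.0725]
tcp_rot: [0.261, -3.131, 0.0]
wrist_force: [0.5, 0.3, 0.6]
width: 0.0596
finger_force: 0.0
time_s: 10.9
ee_pos: [0.5271, -0.1979, 0.0725]
tcp_rot: [-0.26, 3.13, 0.0]
wrist_force: [-3.5, 0.6, 5.4]
width: 0.0276
finger_force: 27.7
```

```bash
python3 -m pendant '[{"x":0.091,"y":0.015,"z":0.217,"ax":0,"ay":0,"az":0,"grip":0.2},{"x":0.113,"y":0.018,"z":0.206,"ax":0,"ay":0,"az":0,"grip":0.2},{"x":0.133,"y":0.022,"z":0.193,"ax":0,"ay":0,"az":0,"grip":0.2},{"x":0.152,"y":0.025,"z":0.178,"ax":0,"ay":0,"az":0,"grip":0.2},{"x":0,"y":0,"z":0,"ax":0,"ay":0,"az":0,"grip":0.2}]' 40
python3 -m pendant '[{"x":0.17,"y":0.028,"z":0.16,"ax":0,"ay":0,"az":0,"grip":0.2},{"x":0.186,"y":0.03,"z":0.142,"ax":0,"ay":0,"az":0,"grip":0.2},{"x":0.199,"y":0.033,"z":0.121,"ax":0,"ay":0,"az":0,"grip":0.2},{"x":0.211,"y":0.035,"z":0.1,"ax":0,"ay":0,"az":0,"grip":0.2},{"x":0,"y":0,"z":0,"ax":0,"ay":0,"az":0,"grip":0.2}]'
```

```text
time_s: 11.32
ee_pos: [0.5479, -0.1945, 0.1055]
tcp_rot: [-0.262, 3.13, -0.0]
wrist_force: [-7.0, 0.0, 6.3]
width: 0.0273
finger_force: 41.8
time_s: 11.73
ee_pos: [0.5792, -0.1893, 0.1258]
tcp_rot: [-0.262, 3.129, -0.001]
wrist_force: [-4.0, 1.5, 8.3]
width: 0.0276
finger_force: 41.6
```

```bash
python3 -m pendant '[{"x":0.22,"y":0.036,"z":0.077,"ax":0,"ay":0,"az":0,"grip":0.2},{"x":0.227,"y":0.037,"z":0.053,"ax":0,"ay":0,"az":0,"grip":0.2},{"x":0.23,"y":0.038,"z":0.029,"ax":0,"ay":0,"az":0,"grip":0.2},{"x":0.2,"y":0.032,"z":0.004,"ax":0,"ay":0,"az":0,"grip":0.2},{"x":0,"y":0,"z":0,"ax":0,"ay":0,"az":0,"grip":0.2},{"x":0,"y":0,"z":0,"ax":0,"ay":0,"az":0,"grip":0.2}]'
python3 - <<'E'
from h import *
for n in("side","top"):
    p,d=capture(n); cv2.imwrite(f"pics/{n}5.png",p[:,:,::-1])
a=cv2.imread("pics/side5.png")[100:400,250:550];b=cv2.imread("pics/top5.png")[100:400,200:600]
cv2.imwrite("pics/m5.png",np.hstack([a,b]))
E
```

```text
time_s: 12.23
ee_pos: [0.613, -0.1839, 0.1316]
tcp_rot: [-0.261, 3.129, -0.001]
wrist_force: [2.1, 0.1, 0.8]
width: 0.0272
finger_force: 40.3
```

View pics/m5.png

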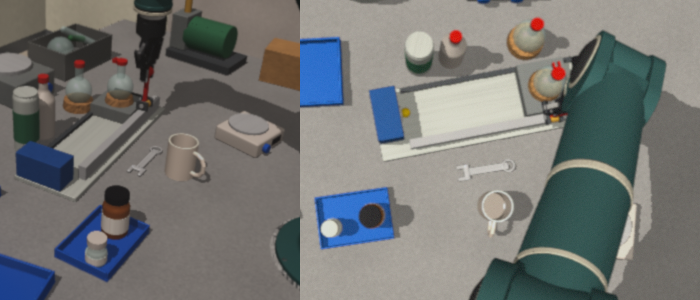

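The lever is up and upright in the gripper, side-crop (148,90). I'll slide the carriage.

```bash
python3 -m pendant '[{"x":-0.032,"y":0.197,"z":0,"ax":0,"ay":0,"az":0,"grip":0.2},{"x":-0.048,"y":0.296,"z":0,"ax":0,"ay":0,"az":0,"grip":0.2},{"x":-0.081,"y":0.493,"z":0,"ax":0,"ay":0,"az":0,"grip":0.2},{"x":-0.081,"y":0.493,"z":0,"ax":0,"ay":0,"az":0,"grip":0.2},{"x":0,"y":0,"z":0,"ax":0,"ay":0,"az":0,"grip":0.2}]'
python3 -m pendant '[{"x":-0.048,"y":0.296,"z":0,"ax":0,"ay":0,"az":0,"grip":0.2},{"x":-0.081,"y":0.493,"z":0,"ax":0,"ay":0,"az":0,"grip":0.2},{"x":-0.081,"y":0.493,"z":0,"ax":0,"ay":0,"az":0,"grip":0.2},{"x":-0.081,"y":0.493,"z":0,"ax":0,"ay":0,"az":0,"grip":0.2},{"x":-0.081,"y":0.493,"z":0,"ax":0,"ay":0,"az":0,"grip":0.2},{"x":-0.081,"y":0.493,"z":0,"ax":0,"ay":0,"az":0,"grip":0.2},{"x":-0.081,"y":0.493,"z":0,"ax":0,"ay":0,"az":0,"grip":0.2},{"x":-0.081,"y":0.493,"z":0,"ax":0,"ay":0,"az":0,"grip":0.2},{"x":-0.048,"y":0.296,"z":0,"ax":0,"ay":0,"az":0,"grip":0.2},{"x":0,"y":0,"z":0,"ax":0,"ay":0,"az":0,"grip":0.2}]'
```

```text
time_s: 12.75
ee_pos: [0.6028, -0.1208, 0.1316]
tcp_rot: [-0.266, 3.129, 0.003]
wrist_force: [0.5, 1.7, 0.6]
width: 0.0275
finger_force: 41.5
time_s: 13.58
ee_pos: [0.5761, 0.0398, 0.1316]
tcp_rot: [-0.265, 3.129, 0.002]
wrist_force: [2.1, 2.5, 0.7]
width: 0.0276
finger_force: 42.2
```

```bash
python3 -m pendant '[{"x":-0.032,"y":0.197,"z":0,"ax":0,"ay":0,"az":0,"grip":0.2},{"x":-0.048,"y":0.296,"z":0,"ax":0,"ay":0,"az":0,"grip":0.2},{"x":-0.032,"y":0.197,"z":0,"ax":0,"ay":0,"az":0,"grip":0.2},{"x":-0.016,"y":0.099,"z":0,"ax":0,"ay":0,"az":0,"grip":0.2},{"x":-0.016,"y":0.099,"z":0,"ax":0,"ay":0,"az":0,"grip":0.2},{"x":0,"y":0,"z":0,"ax":0,"ay":0,"az":0,"grip":0.2}]' 60
python3 -m pendant '[{"x":-0.016,"y":0.099,"z":0,"ax":0,"ay":0,"az":0,"grip":0.2},{"x":-0.016,"y":0.099,"z":0,"ax":0,"ay":0,"az":0,"grip":0.2},{"x":0,"y":0,"z":0,"ax":0,"ay":0,"az":0,"grip":0.2}]'
```

```text
time_s: 14.08
ee_pos: [0.5706, 0.0729, 0.1316]
tcp_rot: [-0.261, 3.13, 0.0]
wrist_force: [2.0, 2.6, 6.3]
width: 0.0273
finger_force: 62.5
time_s: 14.33
ee_pos: [0.5694, 0.0804, 0.1316]
tcp_rot: [-0.26, 3.13, -0.0]
wrist_force: [1.9, 0.6, 7.1]
width: 0.027
finger_force: 62.6
```

```bash
python3 -m pendant '[{"x":-0.012,"y":0.074,"z":0,"ax":0,"ay":0,"az":0,"grip":0.2},{"x":-0.012,"y":0.074,"z":0,"ax":0,"ay":0,"az":0,"grip":0.2},{"x":0,"y":0,"z":0,"ax":0,"ay":0,"az":0,"grip":0.2}]'
python3 -m pendant '[{"x":-0.008,"y":0.049,"z":0,"ax":0,"ay":0,"az":0,"grip":0.2},{"x":-0.008,"y":0.049,"z":0,"ax":0,"ay":0,"az":0,"grip":0.2},{"x":0,"y":0,"z":0,"ax":0,"ay":0,"az":0,"grip":0.2}]'
```

```text
time_s: 14.58
ee_pos: [0.5685, 0.0858, 0.1316]
tcp_rot: [-0.259, 3.13, -0.001]
wrist_force: [3.6, -3.0, 6.2]
width: 0.0273
finger_force: 62.5
time_s: 14.83
ee_pos: [0.5679, 0.0892, 0.1316]
tcp_rot: [-0.259, 3.13, -0.002]
wrist_force: [4.2, -4.8, 6.7]
width: 0.0271
finger_force: 62.5
```

```bash
python3 -m pendant '[{"x":-0.008,"y":0.049,"z":0,"ax":0,"ay":0,"az":0,"grip":0.2},{"x":-0.008,"y":0.049,"z":0,"ax":0,"ay":0,"az":0,"grip":0.2},{"x":0,"y":0,"z":0,"ax":0,"ay":0,"az":0,"grip":0.2}]'
python3 -m pendant '[{"x":-0.008,"y":0.049,"z":0,"ax":0,"ay":0,"az":0,"grip":0.2},{"x":0,"y":0,"z":0,"ax":0,"ay":0,"az":0,"grip":0.2}]'
python3 -m pendant '[{"x":-0.008,"y":0.049,"z":0,"ax":0,"ay":0,"az":0,"grip":0.2},{"x":0,"y":0,"z":0,"ax":0,"ay":0,"az":0,"grip":0.2}]'
```

```text
time_s: 15.08
ee_pos: [0.5675, 0.0917, 0.1316]
tcp_rot: [-0.257, 3.13, -0.004]
wrist_force: [5.8, -11.4, 5.1]
width: 0.0272
finger_force: 62.6
time_s: 15.25
ee_pos: [0.5675, 0.092, 0.1316]
tcp_rot: [-0.255, 3.13, -0.007]
wrist_force: [7.0, -20.3, 4.0]
width: 0.0271
finger_force: 62.7
time_s: 15.42
ee_pos: [0.5673, 0.0922, 0.1316]
tcp_rot: [-0.253, 3.13, -0.01]
wrist_force: [9.2, -29.0, 3.4]
width: 0.0271
finger_force: 62.9
```

The end stop is reached: travel is 0.2795 m as expected and the force rises steeply. I'll ease the push slightly and swing the lever down.

```bash
python3 -m pendant '[{"x":0.004,"y":-0.025,"z":0,"ax":0,"ay":0,"az":0,"grip":0.2},{"x":-0.2,"y":-0.032,"z":-0.004,"ax":0,"ay":0,"az":0,"grip":0.2},{"x":-0.23,"y":-0.038,"z":-0.029,"ax":0,"ay":0,"az":0,"grip":0.2},{"x":-0.227,"y":-0.037,"z":-0.053,"ax":0,"ay":0,"az":0,"grip":0.2},{"x":-0.22,"y":-0.036,"z":-0.077,"ax":0,"ay":0,"az":0,"grip":0.2},{"x":0,"y":0,"z":0,"ax":0,"ay":0,"az":0,"grip":0.2}]'
python3 -m pendant '[{"x":-0.211,"y":-0.035,"z":-0.1,"ax":0,"ay":0,"az":0,"grip":0.2},{"x":-0.199,"y":-0.033,"z":-0.121,"ax":0,"ay":0,"az":0,"grip":0.2},{"x":-0.186,"y":-0.03,"z":-0.142,"ax":0,"ay":0,"az":0,"grip":0.2},{"x":-0.17,"y":-0.028,"z":-0.16,"ax":0,"ay":0,"az":0,"grip":0.2},{"x":0,"y":0,"z":0,"ax":0,"ay":0,"az":0,"grip":0.2}]'
```

```text
time_s: 15.92
ee_pos: [0.5311, 0.0864, 0.1248]
tcp_rot: [-0.253, 3.13, -0.007]
wrist_force: [5.6, -27.0, 4.3]
width: 0.0273
finger_force: 63.4
time_s: 16.33
ee_pos: [0.5006, 0.0815, 0.1033]
tcp_rot: [-0.253, 3.13, -0.007]
wrist_force: [7.2, -28.3, 2.7]
width: 0.027
finger_force: 66.7
```

```bash
python3 -m pendant '[{"x":-0.152,"y":-0.025,"z":-0.178,"ax":0,"ay":0,"az":0,"grip":0.2},{"x":-0.133,"y":-0.022,"z":-0.193,"ax":0,"ay":0,"az":0,"grip":0.2},{"x":-0.113,"y":-0.018,"z":-0.206,"ax":0,"ay":0,"az":0,"grip":0.2},{"x":-0.091,"y":-0.015,"z":-0.217,"ax":0,"ay":0,"az":0,"grip":0.2},{"x":0,"y":0,"z":0,"ax":0,"ay":0,"az":0,"grip":0.2},{"x":0,"y":0,"z":0,"ax":0,"ay":0,"az":0,"grip":0.2}]'
```

```text
time_s: 16.83
ee_pos: [0.4818, 0.0784, 0.0718]
tcp_rot: [-0.253, 3.13, -0.007]
wrist_force: [10.5, -31.0, -2.4]
width: 0.027
finger_force: 73.0
```

```bash
python3 -m pendant '[{"x":0,"y":0,"z":-0.05,"ax":0,"ay":0,"az":0,"grip":0.2},{"x":0,"y":0,"z":0,"ax":0,"ay":0,"az":0,"grip":0.2}]'
```

```text
time_s: 17.0
ee_pos: [0.4811, 0.0784, 0.0698]
tcp_rot: [0.253, -3.131, 0.007]
wrist_force: [4.3, -30.1, 2.3]
width: 0.0272
finger_force: 74.1
```

```bash
python3 -m pendant '[{"x":-0.01,"y":0,"z":-0.05,"ax":0,"ay":0,"az":0,"grip":0.2},{"x":0,"y":0,"z":0,"ax":0,"ay":0,"az":0,"grip":0.2}]'
python3 -m pendant '[{"x":0,"y":0,"z":-0.05,"ax":0,"ay":0,"az":0,"grip":0.2},{"x":0,"y":0,"z":0,"ax":0,"ay":0,"az":0,"grip":0.2}]'
```

```text
time_s: 17.17
ee_pos: [0.4806, 0.0783, 0.0679]
tcp_rot: [0.253, -3.131, 0.007]
wrist_force: [2.6, -30.6, 5.9]
width: 0.027
finger_force: 74.8
time_s: 17.33
ee_pos: [0.4802, 0.0782, 0.0658]
tcp_rot: [0.252, -3.13, 0.007]
wrist_force: [-2.1, -32.2, 9.4]
width: 0.0272
finger_force: 75.6
```

```bash
python3 -m pendant '[{"x":0.008,"y":-0.049,"z":0.05,"ax":0,"ay":0,"az":0,"grip":0.2},{"x":0.004,"y":-0.02,"z":0.04,"ax":0,"ay":0,"az":0,"grip":0.2},{"x":0,"y":0,"z":0,"ax":0,"ay":0,"az":0,"grip":0.4},{"x":0,"y":0,"z":0,"ax":0,"ay":0,"az":0,"grip":0.6},{"x":0,"y":0,"z":0,"ax":0,"ay":0,"az":0,"grip":0.7},{"x":0,"y":0,"z":0,"ax":0,"ay":0,"az":0,"grip":0.7}]'
python3 -m pendant '[{"x":0,"y":0,"z":0.2,"ax":0,"ay":0,"az":0,"grip":0.7},{"x":0,"y":0,"z":0.5,"ax":0,"ay":0,"az":0,"grip":0.7},{"x":0,"y":0,"z":0.7,"ax":0,"ay":0,"az":0,"grip":0.7},{"x":0,"y":-0.4,"z":0.5,"ax":0,"ay":0,"az":0,"grip":0.5},{"x":-0.2,"y":-0.8,"z":0,"ax":0,"ay":0,"az":0,"grip":0.3},{"x":-0.2,"y":-0.8,"z":0,"ax":0,"ay":0,"az":0,"grip":0.1},{"x":-0.2,"y":-0.8,"z":0,"ax":0,"ay":0,"az":0,"grip":0},{"x":-0.2,"y":-0.8,"z":0,"ax":0,"ay":0,"az":0,"grip":0},{"x":0,"y":0,"z":0,"ax":0,"ay":0,"az":0,"grip":0}]'
python3 - <<'E'
from h import *
np.set_printoptions(precision=4,suppress=True)
for n in("side","top"):
    p,d=capture(n); cv2.imwrite(f"pics/{n}6.png",p[:,:,::-1]); np.save(n+"6.npy",d)
    C=cloud(n,d);p=p.astype(int);q=C[(p[...,0]>120)&(p[...,1]<60)&(C[...,2]>.04)&(C[...,2]<.14)&(C[...,0]<.56)&(C[...,0]>.4)&(C[...,1]>-.1)&(C[...,1]<.2)]
    print(n,len(q),q[q[:,0]<.505].mean(0) if len(q) else 0,np.percentile(q,[2,98],axis=0))
    s=C[(p[...,0]>120)&(p[...,1]<60)&(C[...,2]>.04)&(C[...,2]<.16)&(C[...,1]>.0)&(C[...,1]<.2)&(C[...,0]<.585)&(C[...,0]>.44)]
    r=np.array([.987,.1616,0]); t=(s-[0.659,-.02,0])@r; g=(t>-.145)&(t<-.085); print(g.sum(),np.polyfit(t[g],s[g,2],1))
a=cv2.imread("pics/side6.png")[150:450,250:550];b=cv2.imread("pics/top6.png")[100:400,200:600]
cv2.imwrite("pics/m6.png",np.hstack([a,b]))
E
```

```text
time_s: 17.83
ee_pos: [0.4807, 0.0805, 0.0695]
tcp_rot: [0.261, -3.13, -0.0]
wrist_force: [-0.2, 0.0, 0.3]
width: 0.0598
finger_force: 0.0
time_s: 18.58
ee_pos: [0.4475, -0.0689, 0.1464]
tcp_rot: [-0.251, 3.131, -0.001]
wrist_force: [0.2, -0.6, -0.1]
width: 0.0003
finger_force: 0.0
side 138 [0.4846 0.0808 0.1053] [[0.4755 0.0678 0.0727]
 [0.5581 0.095  0.1104]]
74 [-0.3866  0.04  ]
top 242 [0.4854 0.0774 0.1041] [[0.4727 0.0664 0.0682]
 [0.5596 0.0941 0.11  ]]
106 [-0.4209  0.0352]
```

View pics/m6.png

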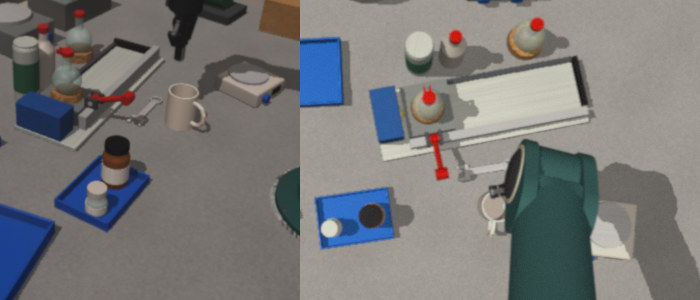

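The carriage sits at the dock with the lever down, top-crop (438,155), and everything else is in place. I'll press on the knob with shut fingers to make sure it is fully down.

```bash
python3 -m pendant '[{"x":0.17,"y":0.74,"z":0,"ax":0,"ay":0,"az":0,"grip":0},{"x":0.17,"y":0.74,"z":0,"ax":0,"ay":0,"az":0,"grip":0},{"x":0.17,"y":0.74,"z":0,"ax":0,"ay":0,"az":0,"grip":0},{"x":0.17,"y":0.74,"z":0,"ax":0,"ay":0,"az":0,"grip":0},{"x":0.17,"y":0.74,"z":0,"ax":0,"ay":0,"az":0,"grip":0},{"x":0,"y":0,"z":-0.4,"ax":0,"ay":0,"az":0,"grip":0},{"x":0,"y":0,"z":-0.4,"ax":0,"ay":0,"az":0,"grip":0},{"x":0,"y":0,"z":0,"ax":0,"ay":0,"az":0,"grip":0}]'
python3 -m pendant '[{"x":0,"y":0,"z":-0.1,"ax":0,"ay":0,"az":0,"grip":0},{"x":0,"y":0,"z":-0.1,"ax":0,"ay":0,"az":0,"grip":0},{"x":0,"y":0,"z":0,"ax":0,"ay":0,"az":0,"grip":0}]'
```

```text
time_s: 19.35
ee_pos: [0.4817, 0.0857, 0.1117]
tcp_rot: [0.265, -3.127, 0.001]
wrist_force: [-1.5, 0.1, -0.3]
width: 0.0004
finger_force: 0.0
time_s: 19.6
ee_pos: [0.4831, 0.0843, 0.1057]
tcp_rot: [-0.26, 3.131, 0.0]
wrist_force: [-0.1, 0.4, -0.3]
width: -0.0003
finger_force: 0.0
```

```bash
python3 -m pendant '[{"x":0,"y":-0.1,"z":-0.04,"ax":0,"ay":0,"az":0,"grip":0},{"x":0,"y":0,"z":-0.03,"ax":0,"ay":0,"az":0,"grip":0},{"x":0,"y":0,"z":0,"ax":0,"ay":0,"az":0,"grip":0}]'
python3 -m pendant '[{"x":0,"y":0,"z":-0.03,"ax":0,"ay":0,"az":0,"grip":0},{"x":0,"y":0,"z":0,"ax":0,"ay":0,"az":0,"grip":0}]'
```

```text
time_s: 19.85
ee_pos: [0.4833, 0.0798, 0.1032]
tcp_rot: [-0.259, 3.13, -0.0]
wrist_force: [-1.5, -2.0, 6.4]
width: -0.0001
finger_force: 2.9
time_s: 20.02
ee_pos: [0.4832, 0.0797, 0.1025]
tcp_rot: [-0.259, 3.131, 0.0]
wrist_force: [-8.3, -3.5, 24.1]
width: 0.0001
finger_force: 11.6
```

```bash
python3 -m pendant '[{"x":0,"y":0,"z":0.3,"ax":0,"ay":0,"az":0,"grip":0},{"x":0,"y":0,"z":0.6,"ax":0,"ay":0,"az":0,"grip":0},{"x":0,"y":0,"z":0.8,"ax":0,"ay":0,"az":0,"grip":0},{"x":0,"y":-0.3,"z":0.8,"ax":0,"ay":0,"az":0,"grip":0},{"x":0,"y":-0.7,"z":0.8,"ax":0,"ay":0,"az":0,"grip":0},{"x":0,"y":-0.8,"z":0,"ax":0,"ay":0,"az":0,"grip":0},{"x":0,"y":-0.8,"z":0,"ax":0,"ay":0,"az":0,"grip":0},{"x":0,"y":-0.8,"z":0,"ax":0,"ay":0,"az":0,"grip":0},{"x":0,"y":0,"z":0,"ax":0,"ay":0,"az":0,"grip":0},{"x":0,"y":0,"z":0,"ax":0,"ay":0,"az":0,"grip":0}]'
python3 - <<'E'
from h import *
for n in("side","top"):
    p,d=capture(n); cv2.imwrite(f"pics/{n}7.png",p[:,:,::-1])
a=cv2.imread("pics/side7.png")[170:370,250:450];b=cv2.imread("pics/top7.png")[150:350,200:400]
cv2.imwrite("pics/m7.png",cv2.resize(np.hstack([a,b]),None,fx=2,fy=2))
E
```

```text
time_s: 20.85
ee_pos: [0.483, -0.0569, 0.2333]
tcp_rot: [-0.255, 3.131, -0.0]
wrist_force: [0.4, 1.2, -1.0]
width: -0.0
finger_force: 0.0
```

View pics/m7.png

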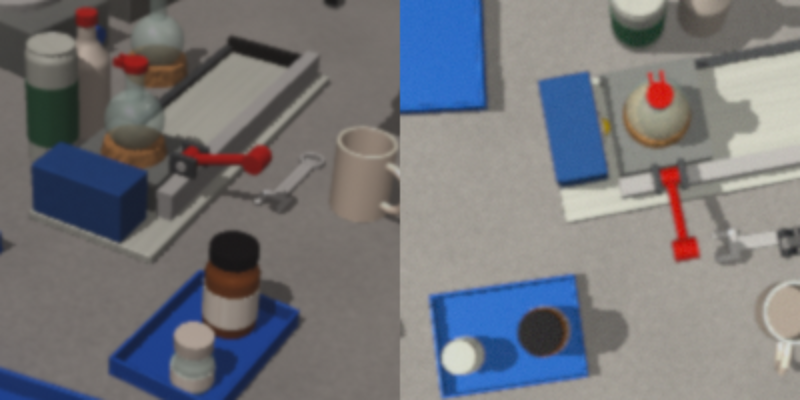

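The carriage is docked at (650,115) with the lever down, knob at (685,247). The bottle stands upright in the tray at (543,330), and the robot touches nothing.

```bash
python3 -c "
from station import *
print(sign_off())"
```

```text
the job is handed in; nothing more can be done
None
```

The job is handed in: the bottle stands upright in the blue spill tray, and the carriage is at its end stop against the plunger with the lever pressed fully down; the final pictures showed nothing else disturbed, and the robot clock was at about 21 s of the 67 s allowed.

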